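Gauge a lattice tile: click the carriage home, unlock the arm, hold at the mark

ROBOT

A 6-joint arm with a two-finger parallel gripper is mounted at the origin on the work surface. World frame = base frame: x ahead of the robot, y to its left, z up, the work surface at z = 0. Lengths are in m, angles in rad, forces in N, time in s.
With the tool pointing down it reaches from about 0.3 to 0.875 m from the base axis. Payload 6.4 kg.
Tool frame: the origin (TCP) lies midway between the tips of the shut fingers; the grasp point (between the pads) lies 19 mm behind it; z points along the fingers, y is the line along which they close (so a half turn about z gives the same grasp; the last joint's range is limited). The gripper opens to 85 mm and grips with 20 to 120 N. Pads are 22 mm wide; open, the fingers measure 114 mm over their backs; the gripper's body (76 mm by 85 mm) begins 54 mm behind the grasp point. The pads swing forward as they close: fully open they stand 13 mm farther back than shut.
Start: joints at [0.977, 0.181, 1.607, -0, 1.354, -0.206], TCP at [0.217, 0.532, 0.205] pointing down, gripper open.
Joint ranges: [-2.99, 2.99], [-0.89, 2.07], [0.3, 2.58], [-1.14, 4.28], [0, 2.63], [-3.12, 3.12]. Speed limits (rad/s): [2.57, 2.57, 3.01, 3.14, 3.14, 3.14].

INTERFACE

Orientations are given as a unit quaternion [w, x, y, z].
In Python, from bench import sensors, vision, ctrl gives the robot as it stands.
- The arm moves only by the tool carry_out, never from a script. Its argument "deltas" is text: rows parted by semicolons, each of 7 numbers parted by spaces: the shift along the tool's x, y, z in mm, then the turn, a rotation vector about the tool's x, y, z in rad, then the closure, from 0 (fully open) to 1 (shut). In form: tx ty tz ax ay az claw; .... A call has 1 to 12 rows; each row is the pose to reach, as a shift and turn from the pose commanded when the call began, along the tool's axes at that moment; what a row does not reach only later rows make up. A row lasts 1/8 s, in which the tool goes at most 62.5 mm and 10.7 degrees, less where a joint would pass 70% of its speed; a pose out of reach is approached as far as the arm can. A call with a gripper value outside its range is refused whole. The fingers move at their own pace and stop on an object; the grip force is fixed at half the most. Time passes only in rows, so rows that repeat a pose let the fingers close. It gives the time, the measured TCP pose, the force, the opening and the grip force at its end, in the units of the state.
- sensors.get_obs(): the state, without advancing time (a new reading comes with each control period).
- vision.camera(name): name is "side" or "top" or "wrist"; returns the picture (420x560x3 uint8, blue, green, red); there is no depth.
- vision.camera_model(name): a dict with "K" (3x3 intrinsics, pixels), "extrinsics" (4x4, takes a point from world to camera coordinates); the wrist camera has in their place "hand_eye" (4x4, takes a point from camera to tool coordinates, whose origin is the TCP and whose axes are the flange's). Camera axes: x right, y down, z forward; pixel columns grow to the right and rows downward; lengths in m; the calibration is good to about 2 mm. A picture is of the moment at which its call begins: read the wrist's pose just before it. camera_model takes no time and is no camera call.
- ctrl.hand_in(): hands the job in; it is judged then, once.
The state is a dict: "time_s": time; "q": joint angles; "dq": joint speeds; "joint_efforts": joint torques, N m; "eef_pos": TCP position; "eef_rot": TCP orientation; "wrist_force": force on the tool from outside, world axes, zero at the start; "torque": the same for the moment, N m; "opening": opening from 0.0 (shut) to 1.0 (fully open); "grasp_force": force on a finger pad.
Only numpy, scipy, OpenCV 4.12 (cv2) and the standard library are available. Lean on these libraries where they do the work, as an engineer would, in place of code of your own. Each camera call takes 0.05 s, during which the arm holds its last target. There are 200 camera calls.

TASK

On the grey panel gauge, first push the carriage with the white lattice tile away from you along its slide until the spring detent clicks and it is fully home. Then press the red lock button right down, take the yellow knob of the telescoping arm and pull the arm out until its orange pointer lines up with the red rider on the scale. Finish while still holding the knob there - the arm springs back if let go - and leave everything else on the bench where it stands.

Things in the scene. Friction and masses are not known exactly. Their poses are not given: they have to be found in the camera images.
- gauge: Panel gauge, fixed: grey base plate 240 x 370 x 12 mm. Axes: x = way the carriage is pushed (away from the robot, yaw within 0.25 rad), y left, z up. Origin on the underside, 135 mm from the near edge, 105 from the far, 125 from the right (-y), 245 from the left. A dark sleeve, 36 mm square, top at z 93 mm, lies along y at x 30, y 65 to 235 mm; the arm slides out of its right end over the tile.
- carriage (a joint): Travel of the carriage along the gauge's +x, m. 0 to 0.025 at the start; 0.070 is fully home against its stop. It rubs with about 1 N; a spring plunger resists from 0.057 to 0.064 with up to about 8 N, then snaps it home and holds it.
- carriage_tab (a point): Middle of the top edge of the carriage's blue upright push tab, 8 mm thick (gauge x), 50 wide (y), top 83 mm above the bench, standing on the carriage plate (top at 33 mm), which juts 6 mm nearer the robot than the tab's near face. The white tile, 90 mm square, top at 43 mm, begins 30 mm beyond this point. It lies at gauge x = -0.115 m + carriage travel, y = -0.020 m.
- lock_button (a joint): How far the red lock button is pressed down, m: 0 at the start, 0.010 is the bottom stop. It takes 3 to 4 N to move and stays down where it is left. The arm is locked at its home end until the button is at least about 7 mm down; press it right down.
- lock_button_top (a point): Centre of the top of the red lock button, 24 mm in diameter, on the sleeve; at the start its top is 116 mm above the bench, fully pressed 106 mm. It lies at gauge x = 0.030, y = 0.140 m.
- gauge_arm (a joint): How far the telescoping arm is pulled out, m: 0 (home, locked) at the start, grows along the gauge's -y, 0.135 is the end stop. A return spring pulls it home with 3 N at the home end and 6 N when far out.
- gauge_knob (a point): Centre of the top of the yellow upright knob on the arm's head: a cylinder 24 mm in diameter, from 90 to 137 mm above the bench, on a black block 34 mm square (top at 90 mm). At home it is at gauge x = 0.030, y = 0.040 m, 25 mm from the sleeve's mouth. It moves only along the gauge's y.
- gauge_pointer (a point): Tip of the orange pointer that sticks out of the arm's head to the gauge's +x over the scale strip, 3 mm wide, 81.5 mm above the bench. It is 38 mm in +x from the knob's axis and at the same gauge y as the knob's axis; it moves with the arm.
- rider: Red rider, a fixed clip 14 (x) x 6 (y) x 16 mm tall on the white scale strip (24 mm wide, top at 78 mm, black ticks every 10 mm, along y beyond the arm). Origin at its underside centre, axes as the gauge's. The pointer must stop at the rider's gauge y, 50 to 120 mm to -y from home. It stands 46 mm in +x from the arm's line; the pointer passes beside it.
- amber_bottle: Bystander: small amber bottle, 36 mm in diameter, 70 mm tall, standing on the gauge's base plate in front of the sleeve (near gauge x = -0.07, y = 0.16 m). Origin at its underside.
- screwdriver: Bystander: screwdriver with a red handle, 180 mm long, lying on the bench to the left of the gauge. Origin under its middle.
- caliper: Bystander: steel caliper, 190 mm long, lying flat on the bench to the right of the gauge. Origin under its middle.
- strap_roll: Bystander: roll of white strap, 110 mm in diameter, 30 mm high, lying on the bench beyond the gauge. Origin at its underside.
- jar: Bystander: squat teal jar with a black lid, 68 mm in diameter, 85 mm tall, on the bench beyond the gauge. Origin at its underside.

How it is judged:
On the way, in this order (a step that is already met when the one before it is completed fails the run):
1. the carriage is pushed past its spring detent, fully home (value of joint carriage above 0.067 m), for 0.2 s.
2. the red lock button is pressed down (value of joint lock_button above 0.007 m), for 0.1 s.
At the end, for the whole second after the job is handed in: The carriage is home in its detent (travel over 67 mm), the lock button is down (over 7 mm), and the fingers hold the arm (contact force over 2 N) with its pointer within 4 mm of the red rider's middle along the scale, all through the last second (value of joint carriage above 0.067 m and value of joint lock_button above 0.007 m and y of gauge_pointer in the frame of rider between -0.004 and 0.004 m and contact force between the fingers and gauge_arm above 2 N); the arm keeps its last pose, push and grip.
It fails at once if a bystander (bottle, screwdriver, caliper, strap roll, jar) is shifted by more than 20 mm (distance of any of amber_bottle, screwdriver, caliper, strap_roll, jar from where it was at the start of the episode above 0.02 m).
It also fails if it takes over 48 s, if anything falls off the work surface, if the arm or the gripper's body presses on something with over 40 N, if the wrist force passes 120 N, or if a joint passes its speed limit or range.

## Working session

There is one attempt and no reset: what is moved stays moved. The work goes in short steps, Python scripts to look and compute and a tool call to move; the robot and the scene stay as the last step left them, time stands still between calls to the robot, and variables do not carry over. Pictures are saved under pics/ and viewed, at most 10 in all, crops included, and the job is handed in when it is done.

Besides the shell and the picture viewer there is one more tool, called after "Emit:" in YAML: its name, and indented under it one key for each argument. carry_out: Moves the arm, as the interface text tells. Its arguments: {"type":"object","properties":{"deltas":{"type":"string"}},"required":["deltas"]}

```bash
mkdir -p pics; python3 - <<'E'
from bench import sensors, vision
import cv2, numpy as np
o=sensors.get_obs(); print({k:np.round(v,3).tolist() for k,v in o.items()})
for n in ["top","side"]:
    im=vision.camera(n); cv2.imwrite(f"pics/{n}0.png",im)
    m=vision.camera_model(n); print(n,np.round(m["K"],1).tolist(),np.round(m["extrinsics"],3).tolist())
print(np.round(vision.camera_model("wrist")["hand_eye"],3).tolist())
E
```

```text
{'time_s': 0.0, 'q': [0.977, 0.182, 1.608, 0.0, 1.354, -0.206], 'dq': [-0.001, -0.001, 0.0, 0.001, -0.001, 0.001], 'joint_efforts': [0.001, -44.487, -35.133, -0.0, 0.009, 0.0], 'eef_pos': [0.217, 0.532, 0.204], 'eef_rot': [-0.0, 0.193, 0.981, -0.001], 'wrist_force': [0.216, 0.34, -1.217], 'torque': [-0.044, -0.014, -0.044], 'grasp_force': 0.0, 'opening': 1.001}
top [[419.1, 0.0, 285.8], [0.0, 419.1, 214.5], [0.0, 0.0, 1.0]] [[-0.012, -1.0, 0.01, 0.095], [-0.992, 0.01, -0.128, 0.667], [0.128, -0.012, -0.992, 1.034], [0.0, 0.0, 0.0, 1.0]]
side [[391.1, 0.0, 282.4], [0.0, 391.1, 205.7], [0.0, 0.0, 1.0]] [[0.649, -0.76, -0.019, -0.36], [-0.541, -0.444, -0.715, 0.44], [0.535, 0.474, -0.699, 0.474], [0.0, 0.0, 0.0, 1.0]]
[[-0.0, -0.962, -0.273, 0.071], [1.0, -0.001, 0.0, 0.0], [-0.0, -0.273, 0.962, -0.169], [0.0, 0.0, 0.0, 1.0]]
```

View pics/top0.png

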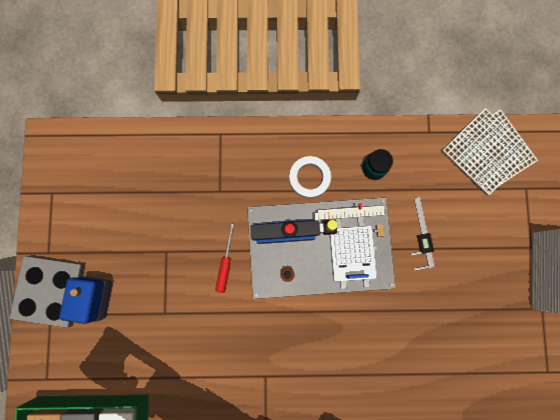

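View pics/side0.png

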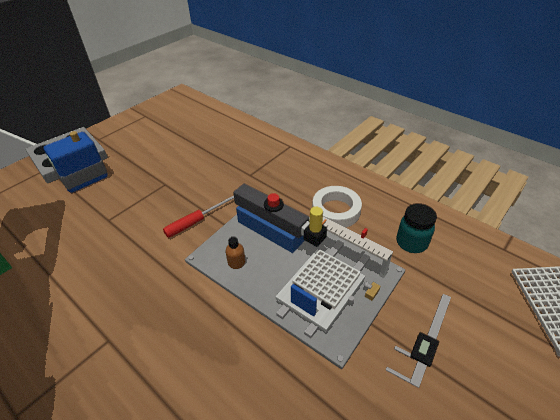

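The top view shows the plate with corners near (249,207), (385,198), (395,287) and (255,298). On it are the button (290,229), knob (332,226), rider (360,206), blue tab (357,276) and bottle (287,273). The side view shows the same parts: button (273,200), knob (316,218), rider (364,232), tab (304,297).

```bash
cat > h.py <<'E'
import cv2, numpy as np
from bench import vision
def blob(im,lo,hi,box):
    h=cv2.cvtColor(im,cv2.COLOR_BGR2HSV); m=cv2.inRange(h,lo,hi)
    if lo[0]==0 and hi[0]<=8: m|=cv2.inRange(h,(172,lo[1],lo[2]),(179,255,255))
    z=np.zeros_like(m); x0,y0,x1,y1=box; z[y0:y1,x0:x1]=m[y0:y1,x0:x1]
    n,l,s,c=cv2.connectedComponentsWithStats(z)
    i=1+np.argmax(s[1:,4]); return c[i],s[i],l==i
def ray(p,K,T):
    R=T[:3,:3]; d=R.T@np.linalg.solve(K,[p[0],p[1],1]); return -R.T@T[:3,3],d
def plane(p,K,T,z):
    c,d=ray(p,K,T); return c+d*(z-c[2])/d[2]
E
python3 - <<'E'
from h import *
top=cv2.imread("pics/top0.png"); side=cv2.imread("pics/side0.png")
M={n:vision.camera_model(n) for n in("top","side")}
R=((0,120,70),(8,255,255));Y=((22,120,80),(35,255,255));B=((105,120,50),(130,255,255))
for n,im,bx in(("top",top,dict(btn=(275,215,305,245),knob=(320,215,345,240),rider=(352,198,368,215),tab=(340,265,375,285))),
  ("side",side,dict(btn=(260,190,290,212),knob=(303,200,330,235),rider=(355,222,375,242),tab=(285,280,322,320)))):
  for k,b in bx.items():
    c,s,m=blob(im,*dict(btn=R,knob=Y,rider=R,tab=B)[k],b)
    z=dict(btn=.113,knob=.130,rider=.088,tab=.08)[k]
    print(n,k,np.round(c,1),s,np.round(plane(c,np.array(M[n]["K"]),np.array(M[n]["extrinsics"]),z),4))
for c in [(249,207),(385,198),(395,287),(255,298)]: print(np.round(plane(c,np.array(M["top"]["K"]),np.array(M["top"]["extrinsics"]),.012),4))
cv2.imwrite("pics/crop1.png",cv2.resize(np.hstack([top[190:310,240:400],side[180:300,230:390]]),None,fx=2.5,fy=2.5,interpolation=2))
E
```

```text
top btn [289.3 228.4] [284 223  11  11  94] [0.6255 0.0808 0.113 ]
top knob [331.3 225. ] [326 220  11  11  98] [ 0.6308 -0.0177  0.13  ]
top rider [359.9 205.4] [359 203   3   6  17] [ 0.6831 -0.095   0.088 ]
top tab [357.4 275.7] [348 274  21   4  57] [ 0.5109 -0.0844  0.08  ]
side btn [273.  199.4] [267 193  13  14 142] [0.6216 0.079  0.113 ]
side knob [315.5 219. ] [309 207  14  26 290] [ 0.6187 -0.0262  0.13  ]
side rider [363.9 232.5] [361 228   7  10  45] [ 0.6812 -0.0942  0.088 ]
side tab [303.  299.5] [291 284  26  32 486] [ 0.4995 -0.093   0.08  ]
[0.6929 0.1847 0.012 ]
[ 0.7135 -0.1771  0.012 ]
[ 0.4796 -0.1932  0.012 ]
[0.4561 0.1693 0.012 ]
```

View pics/crop1.png

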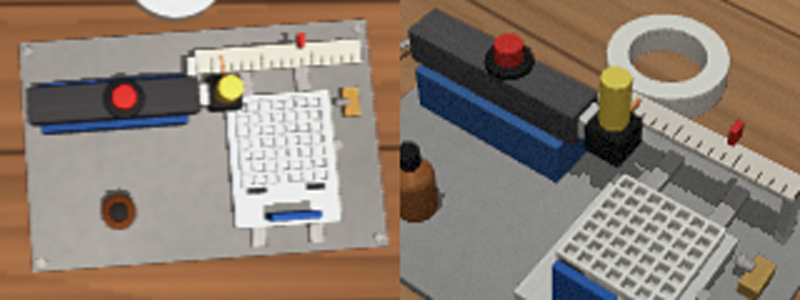

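The gauge yaw is about 0.062 rad with its origin near (0.604, -0.061). Carriage travel is about 21 mm and the rider sits about 78 mm from home. I'm moving to a pre-push pose, with the tool aligned to the gauge and the fingers shut.

Emit:
carry_out:
  deltas: "-60 -60 0 0 0 -0.15 1; -120 -120 0 0 0 -0.3 1; -160 -160 0 0 0 -0.45 1; -200 -200 0 0 0 -0.45 1; -240 -240 0 0 0 -0.45 1; -280 -280 0 0 0 -0.45 1; -320 -320 0 0 0 -0.45 1; -360 -360 0 0 0 -0.45 1; -400 -400 0 0 0 -0.45 1; -440 -440 0 0 0 -0.45 1; -476 -476 0 0 0 -0.45 1; -476 -476 0 0 0 -0.45 1"

```text
time_s: 1.6
eef_pos: [0.4786, -0.0914, 0.2041]
eef_rot: [-0.0, -0.029, 1.0, -0.0]
wrist_force: [-0.1, 0.8, -0.8]
opening: -0.003
grasp_force: 0.0
```

```bash
cat >> h.py <<'E'
from bench import sensors
from scipy.spatial.transform import Rotation as Ro
def wrist(name=None):
    o=sensors.get_obs(); m=vision.camera_model("wrist"); im=vision.camera("wrist")
    if name: cv2.imwrite(name,im)
    W=np.eye(4); q=o["eef_rot"]; W[:3,:3]=Ro.from_quat([q[1],q[2],q[3],q[0]]).as_matrix(); W[:3,3]=o["eef_pos"]
    return im,np.array(m["K"]),np.linalg.inv(W@np.array(m["hand_eye"])),W
E
python3 - <<'E'
from h import *
im,K,T,W=wrist("pics/w1.png"); print(np.round(W,3)); print(sensors.get_obs()["wrist_force"],sensors.get_obs()["time_s"])
E
```

```text
[[-0.998 -0.058 -0.001  0.479]
 [-0.058  0.998 -0.    -0.091]
 [ 0.001 -0.    -1.     0.204]
 [ 0.     0.     0.     1.   ]]
[-0.09033942  0.64768155 -0.33639392] 1.65
```

View pics/w1.png

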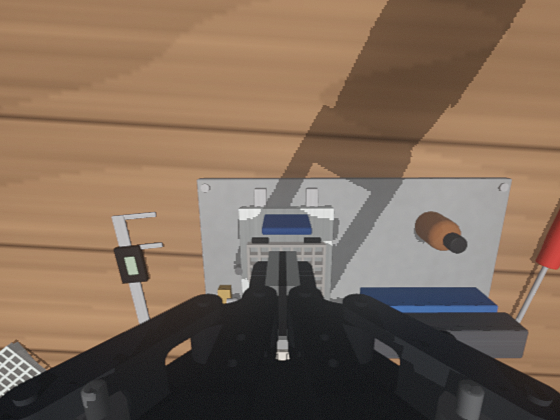

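The wrist view is upside down relative to the gauge. It shows the tab at (287,225), the plate's near edge at row 179 running level with the tool, and the shut fingertips at (285,260).

```bash
python3 - <<'E'
from h import *
W=sensors.get_obs(); im=cv2.imread("pics/w1.png"); m=vision.camera_model("wrist");K=np.array(m["K"])
q=W["eef_rot"]; A=np.eye(4);A[:3,:3]=Ro.from_quat([q[1],q[2],q[3],q[0]]).as_matrix();A[:3,3]=W["eef_pos"];T=np.linalg.inv(A@np.array(m["hand_eye"]))
c,s,mm=blob(im,(105,120,50),(130,255,255),(255,205,320,240)); print(c,s)
def loc(p,z): 
    w=plane(p,K,T,z); return np.round(w,4),np.round((A[:3,:3].T@(w-A[:3,3]))*1000,1)
ys,xs=np.nonzero(mm); print("far top edge mid",loc((c[0],ys.max()),.083),"near bottom",loc((c[0],ys.min()),.083),loc((c[0],ys.min()),.033))
for p in [(200,179),(508,178.5)]: print(loc(p,.012))
E
```

```text
[286.63573883 230.46391753] [263 227  48   7 291]
far top edge mid (array([ 0.5102, -0.0822,  0.083 ]), array([-32.9,   5.3, 120.9])) near bottom (array([ 0.504 , -0.0826,  0.083 ]), array([-26.7,   5.2, 120.9])) (array([ 0.5206, -0.0808,  0.033 ]), array([-43.5,   6. , 170.8]))
(array([ 0.4746, -0.1846,  0.012 ]), array([  8.6, -95. , 191.8]))
(array([0.453 , 0.1742, 0.012 ]), array([  8.9, 264.5, 192.1]))
```

Emit:
carry_out:
  deltas: "2 5 50 0 0 0 1; 2 5 100 0 0 0 1; 2 5 149 0 0 0 1; -10 5 149 0 0 0 1; -20 5 149 0 0 0 1; -28 5 149 0 0 0 1; -36 5 149 0 0 0 1; -44 5 149 0 0 0 1; -52 5 149 0 0 0 1; -60 5 149 0 0 0 1"

```text
time_s: 2.9
eef_pos: [0.5381, -0.0796, 0.0556]
eef_rot: [-0.0, -0.031, 1.0, 0.0]
wrist_force: [0.1, -0.5, 0.0]
opening: -0.003
grasp_force: 0.0
```

Emit:
carry_out:
  deltas: "-4 0 0 0 0 0 1; -7 0 0 0 0 0 1; -9 0 0 0 0 0 1; -11 0 0 0 0 0 1"

```text
time_s: 3.4
eef_pos: [0.5486, -0.0789, 0.0556]
eef_rot: [-0.0, -0.031, 1.0, 0.0]
wrist_force: [-0.4, 0.1, -0.5]
opening: 0.006
grasp_force: 0.0
```

Emit:
carry_out:
  deltas: "-3 0 0 0 0 0 1; -5 0 0 0 0 0 1; -7 0 0 0 0 0 1; -8 0 0 0 0 0 1"

```text
time_s: 3.9
eef_pos: [0.5568, -0.0784, 0.0556]
eef_rot: [0.0, -0.031, 1.0, -0.0]
wrist_force: [0.5, 0.2, -0.9]
opening: -0.001
grasp_force: 0.0
```

```bash
python3 - <<'E'
from h import *
t=vision.camera("top"); s=vision.camera("side")
cv2.imwrite("pics/c2.png",cv2.resize(np.hstack([t[190:310,240:400],s[180:340,230:390][:120]]),None,fx=2.5,fy=2.5,interpolation=2))
E
```

```text
(no output)
```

View pics/c2.png

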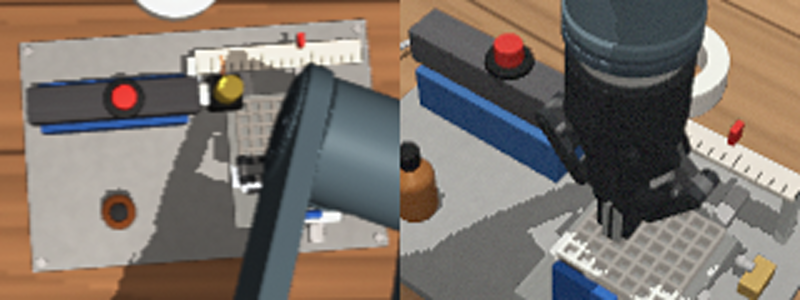

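The tab hasn't moved in either view: it is still at the same pixels, and the fingertips are beyond it over the tile. The tool must have been lagging in z and passed over the tab. I'll lift, go back and descend, then check the pose before pushing.

Emit:
carry_out:
  deltas: "0 0 -40 0 0 0 1; 0 0 -60 0 0 0 1; 0 0 -60 0 0 0 1; 45 0 -60 0 0 0 1; 90 0 -60 0 0 0 1; 90 0 -60 0 0 0 1; 90 0 -60 0 0 0 1; 90 0 -30 0 0 0 1; 90 0 0 0 0 0 1; 90 0 0 0 0 0 1; 90 0 0 0 0 0 1"

```text
time_s: 5.38
eef_pos: [0.4678, -0.0843, 0.0563]
eef_rot: [0.0, -0.031, 1.0, -0.0]
wrist_force: [0.7, -0.7, 0.2]
opening: -0.0
grasp_force: 0.0
```

```bash
python3 - <<'E'
from h import *
t=vision.camera("top"); s=vision.camera("side")
cv2.imwrite("pics/c3.png",cv2.resize(np.hstack([t[190:310,240:400],s[220:340,230:390]]),None,fx=2.5,fy=2.5,interpolation=2))
E
```

```text
(no output)
```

View pics/c3.png

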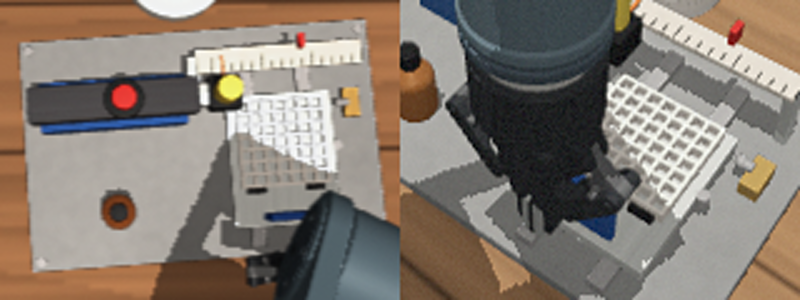

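The fingers now stand clearly in front of the tab. I'm pushing in smaller steps.

Emit:
carry_out:
  deltas: "-6 0 0 0 0 0 1; -12 0 0 0 0 0 1; -18 0 0 0 0 0 1; -23 0 0 0 0 0 1; -28 0 0 0 0 0 1; -33 0 0 0 0 0 1; -38 0 0 0 0 0 1; -43 0 0 0 0 0 1; -48 0 0 0 0 0 1"

```text
time_s: 6.6
eef_pos: [0.5149, -0.081, 0.0555]
eef_rot: [-0.0, -0.031, 1.0, 0.0]
wrist_force: [-1.5, 1.0, 1.3]
opening: -0.0
grasp_force: 0.6
```

```bash
python3 - <<'E'
from h import *
s=vision.camera("side"); t=vision.camera("top")
for im,b in((s,(280,260,350,330)),(t,(330,250,380,285))):
    c,st,_=blob(im,(105,120,40),(130,255,255),b); print(c,st)
cv2.imwrite("pics/c4.png",cv2.resize(np.hstack([t[190:310,240:400],s[220:340,230:390]]),None,fx=2.5,fy=2.5,interpolation=2))
E
```

```text
[312.48709677 296.50645161] [297 286  26  23 310]
[348.  268.5] [346 268   5   2   8]
```

View pics/c4.png

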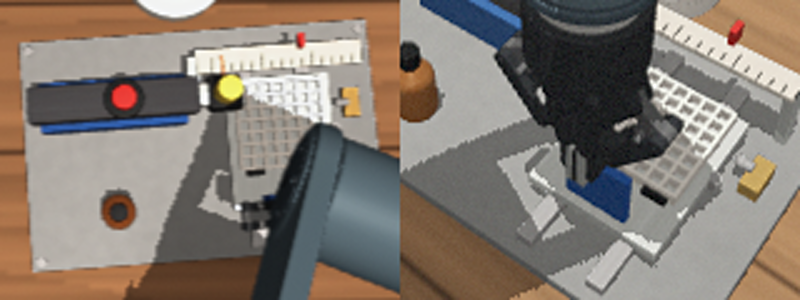

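The carriage is now moving: the tile has advanced about 17 mm.

Emit:
carry_out:
  deltas: "-5 0 0 0 0 0 1; -10 0 0 0 0 0 1; -15 0 0 0 0 0 1; -20 0 0 0 0 0 1; -24 0 0 0 0 0 1; -27 0 0 0 0 0 1; -30 0 0 0 0 0 1; -32 0 0 0 0 0 1; -32 0 0 0 0 0 1"

```text
time_s: 7.82
eef_pos: [0.5474, -0.079, 0.0557]
eef_rot: [0.001, -0.031, 1.0, -0.0]
wrist_force: [0.0, 0.2, 0.0]
opening: 0.002
grasp_force: 0.0
```

Emit:
carry_out:
  deltas: "-1 0 0 0 0 0 1; -2 0 0 0 0 0 1; -3 0 0 0 0 0 1; -3 0 0 0 0 0 1"

```text
time_s: 8.32
eef_pos: [0.5478, -0.0789, 0.0554]
eef_rot: [-0.002, -0.031, 1.0, 0.0]
wrist_force: [-8.5, -0.6, 6.3]
opening: -0.0
grasp_force: 5.0
```

```bash
python3 - <<'E'
from h import *
s=vision.camera("side"); t=vision.camera("top")
m=vision.camera_model("top");K=np.array(m["K"]);T=np.array(m["extrinsics"])
for n in("top0.png",):
    pass
for im,b in((s,(280,250,360,330)),):
    c,st,_=blob(im,(105,120,40),(130,255,255),b); print(c,st)
cv2.imwrite("pics/c5.png",cv2.resize(np.hstack([t[190:310,240:400],s[220:340,230:390]]),None,fx=2.5,fy=2.5,interpolation=2))
E
```

```text
[322.178125 283.54375 ] [307 273  26  23 320]
```

View pics/c5.png

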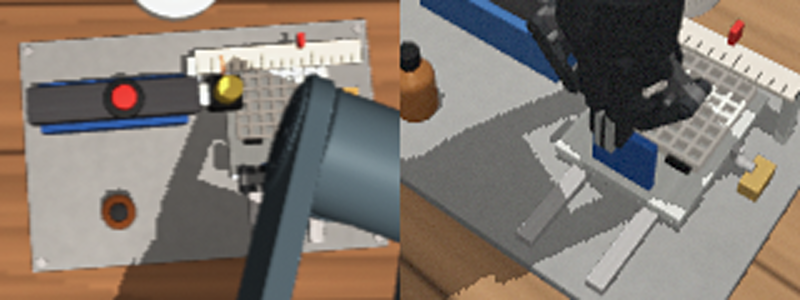

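Emit:
carry_out:
  deltas: "-2 0 0 0 0 0 1; -3 0 0 0 0 0 1; -3 0 0 0 0 0 1; -3 0 0 0 0 0 1"

```text
time_s: 8.93
eef_pos: [0.548, -0.0788, 0.0551]
eef_rot: [-0.005, -0.031, 0.999, 0.0]
wrist_force: [-19.0, -2.6, 13.5]
opening: 0.001
grasp_force: 11.6
```

With 19 N applied there is no further travel, so the carriage is at its stop. Next is the button.

Emit:
carry_out:
  deltas: "12 0 0 0 0 0 1; 12 0 -40 0 0 0 1; 12 0 -90 0 0 0 1; 12 0 -120 0 0 0 1; -10 30 -120 0 0 0 1; -40 70 -120 0 0 0 1; -65 110 -120 0 0 0 1; -80 154 -120 0 0 0 1; -80 154 -120 0 0 0 1; -80 154 -95 0 0 0 1; -80 154 -75 0 0 0 1; -80 154 -75 0 0 0 1"

```text
time_s: 10.42
eef_pos: [0.6211, 0.0793, 0.1282]
eef_rot: [-0.002, -0.031, 1.0, 0.0]
wrist_force: [-1.1, -0.8, -0.2]
opening: 0.001
grasp_force: 0.0
```

```bash
python3 - <<'E'
from h import *
t=vision.camera("top"); cv2.imwrite("pics/t6.png",t)
m=vision.camera_model("top");K=np.array(m["K"]);T=np.array(m["extrinsics"])
for im in(cv2.imread("pics/top0.png"),t):
    c,st,_=blob(im,(105,120,40),(130,255,255),(340,245,376,285)); print(c,st,plane(c,K,T,.08))
E
```

```text
[357.22413793 275.74137931] [347 274  22   4  58] [ 0.51093241 -0.08395589  0.08      ]
[355.63793103 255.39655172] [345 254  22   4  58] [ 0.56032842 -0.08170972  0.08      ]
```

Emit:
carry_out:
  deltas: "-2 0 6 0 0 0 1; -2 0 12 0 0 0 1; -2 0 16 0 0 0 1; -2 0 20 0 0 0 1; -2 0 23 0 0 0 1; -2 0 25 0 0 0 1; -2 0 25 0 0 0 1"

```text
time_s: 11.35
eef_pos: [0.6248, 0.0801, 0.1054]
eef_rot: [-0.0, -0.031, 1.0, 0.0]
wrist_force: [-0.3, -0.6, 0.3]
opening: -0.0
grasp_force: 0.0
```

The carriage moved 49 mm, which matches fully home. I'm pressing a bit further until the stop is felt.

Emit:
carry_out:
  deltas: "0 0 1 0 0 0 1; 0 0 2 0 0 0 1; 0 0 2 0 0 0 1; 0 0 2 0 0 0 1"

```text
time_s: 11.85
eef_pos: [0.6249, 0.0801, 0.1036]
eef_rot: [0.0, -0.031, 1.0, 0.0]
wrist_force: [-1.4, -0.2, -0.3]
opening: -0.002
grasp_force: 0.0
```

Emit:
carry_out:
  deltas: "0 0 1 0 0 0 1; 0 0 2 0 0 0 1; 0 0 3 0 0 0 1; 0 0 4 0 0 0 1; 0 0 4 0 0 0 1"

```text
time_s: 12.48
eef_pos: [0.6248, 0.0801, 0.0995]
eef_rot: [-0.0, -0.031, 1.0, 0.0]
wrist_force: [1.3, 0.2, -0.1]
opening: -0.002
grasp_force: 0.0
```

```bash
python3 - <<'E'
from h import *
s=vision.camera("side"); t=vision.camera("top")
cv2.imwrite("pics/c7.png",cv2.resize(np.hstack([t[190:290,260:360],s[150:250,230:330]]),None,fx=4,fy=4,interpolation=2))
E
```

```text
(no output)
```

View pics/c7.png

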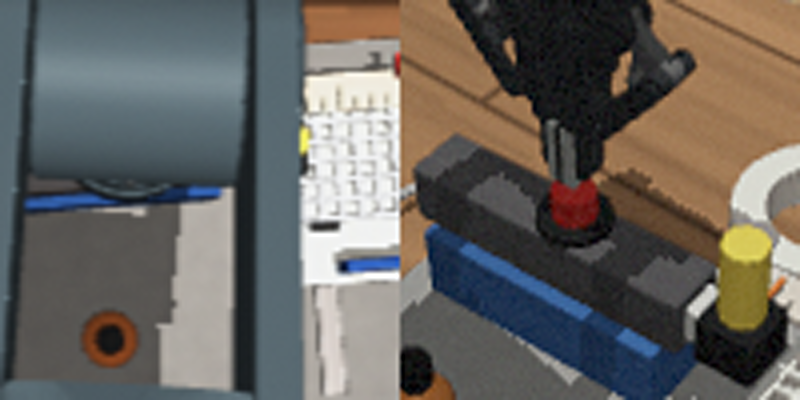

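In the side view (right half) the fingertips sit at about (575,185) on the button. They look roughly 12–16 mm higher than the reported TCP, and the button still seems up. I'll keep lowering slowly and watch the force.

Emit:
carry_out:
  deltas: "0 0 1 0 0 0 1; 0 0 2 0 0 0 1; 0 0 3 0 0 0 1; 0 0 4 0 0 0 1"

```text
time_s: 13.08
eef_pos: [0.6249, 0.0801, 0.0955]
eef_rot: [-0.0, -0.031, 1.0, -0.0]
wrist_force: [0.1, 0.2, -0.5]
opening: 0.002
grasp_force: 0.0
```

```bash
python3 - <<'E'
from h import *
print([(k,np.round(v,2)) for k,v in sensors.get_obs().items() if k in("wrist_force","eef_pos")])
for im in(cv2.imread("pics/side0.png"),vision.camera("side")):
    c,s,m=blob(im,(0,120,50),(8,255,255),(255,180,295,215)); print(c,s)
    print([int(np.nonzero(m[:,x])[0].min()) if m[:,x].any() else -1 for x in range(266,281)])
E
```

```text
[('eef_pos', array([0.62, 0.08, 0.1 ])), ('wrist_force', array([ 0.05,  0.2 , -0.51]))]
[273.08       199.58666667] [267 193  13  14 150]
[-1, 197, 195, 194, 194, 193, 193, 193, 193, 193, 194, 194, 195, 197, -1]
[273.28695652 201.06086957] [267 195  13  12 115]
[-1, 197, 196, 197, 197, 198, 198, 199, 198, 198, 196, 195, 195, 197, -1]
```

The button's rim hasn't moved in the side view (rows 197 at both edges), and the fingertips cover its top disc to about row 198. So the real tip is about 20 mm above the reported TCP. Carrying on down by force.

Emit:
carry_out:
  deltas: "0 0 1 0 0 0 1; 0 0 2 0 0 0 1; 0 0 3 0 0 0 1; 0 0 4 0 0 0 1; 0 0 5 0 0 0 1"

```text
time_s: 13.75
eef_pos: [0.6249, 0.0801, 0.0905]
eef_rot: [0.0, -0.031, 1.0, -0.0]
wrist_force: [-0.2, -0.6, 0.3]
opening: -0.0
grasp_force: 0.0
```

```bash
python3 - <<'E'
from h import *
im=vision.camera("side"); cv2.imwrite("pics/s8.png",im)
c,s,m=blob(im,(0,120,50),(8,255,255),(255,180,295,215)); print(c,s)
print([int(np.nonzero(m[:,x])[0].min()) if m[:,x].any() else -1 for x in range(266,281)])
w,K,T,W=wrist()
cv2.imwrite("pics/c8.png",np.hstack([cv2.resize(im[150:230,240:310],(400,457)),cv2.resize(w[150:350,200:375],(400,457))]))
E
```

```text
[273.38947368 201.86315789] [267 197  13  10  95]
[-1, 198, 198, 198, 199, 200, 200, 200, 200, 199, 198, 197, 197, 197, -1]
```

View pics/c8.png

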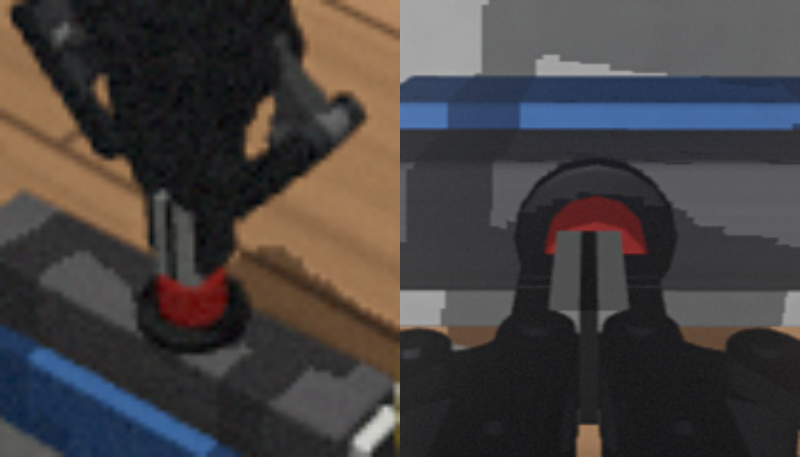

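The fingertips are centred on the button, and its rim has dropped about 2 px, so it is partly pressed.

Emit:
carry_out:
  deltas: "0 0 1 0 0 0 1; 0 0 2 0 0 0 1; 0 0 3 0 0 0 1; 0 0 4 0 0 0 1; 0 0 5 0 0 0 1"

```text
time_s: 14.48
eef_pos: [0.625, 0.0801, 0.0857]
eef_rot: [0.0, -0.031, 1.0, -0.0]
wrist_force: [-1.1, 0.5, 2.8]
opening: -0.001
grasp_force: 1.4
```

Emit:
carry_out:
  deltas: "0 0 1 0 0 0 1; 0 0 2 0 0 0 1; 0 0 3 0 0 0 1; 0 0 4 0 0 0 1; 0 0 4 0 0 0 1"

```text
time_s: 15.1
eef_pos: [0.625, 0.0801, 0.0814]
eef_rot: [0.0, -0.031, 1.0, -0.0]
wrist_force: [0.1, 0.1, 1.3]
opening: 0.002
grasp_force: 0.7
```

Emit:
carry_out:
  deltas: "0 0 1 0 0 0 1; 0 0 2 0 0 0 1; 0 0 3 0 0 0 1; 0 0 4 0 0 0 1; 0 0 4 0 0 0 1"

```text
time_s: 15.72
eef_pos: [0.6251, 0.0801, 0.0792]
eef_rot: [0.0, -0.031, 1.0, -0.0]
wrist_force: [-4.8, -0.7, 12.3]
opening: 0.002
grasp_force: 6.1
```

The button bottomed at 12 N. The real fingertip is therefore about 27 mm above the reported TCP. I'm lifting, opening and moving 100 mm along -y to the knob.

Emit:
carry_out:
  deltas: "0 0 -30 0 0 0 1; 0 0 -70 0 0 0 1; 0 -30 -90 0 0 0 0.5; 0 -70 -90 0 0 0 0; 0 -100 -90 0 0 0 0; 0 -100 -90 0 0 0 0; 0 -100 -80 0 0 0 0; 0 -100 -60 0 0 0 0; 0 -100 -45 0 0 0 0; 0 -100 -30 0 0 0 0; 0 -100 -30 0 0 0 0"

```text
time_s: 17.1
eef_pos: [0.6297, -0.0191, 0.1054]
eef_rot: [-0.002, -0.031, 1.0, 0.0]
wrist_force: [-0.0, -0.4, 0.2]
opening: 1.001
grasp_force: 0.0
```

```bash
python3 - <<'E'
from h import *
w,K,T,W=wrist(); s=vision.camera("side")
for z in(.137,):
    c,st,m=blob(w,(20,100,60),(36,255,255),(150,150,420,420)); p=plane(c,K,T,z); print(c,st,p,(W[:3,:3].T@(p-W[:3,3]))*1000)
cv2.imwrite("pics/c9.png",np.hstack([cv2.resize(w,(400,300)),cv2.resize(s[130:280,240:440],(400,300))]))
E
```

```text
[284.04458364 261.17280766] [ 261  225   48   72 2714] [ 0.6226264  -0.01787447  0.137     ] [  7.13481375   1.72015625 -31.6194788 ]
```

View pics/c9.png

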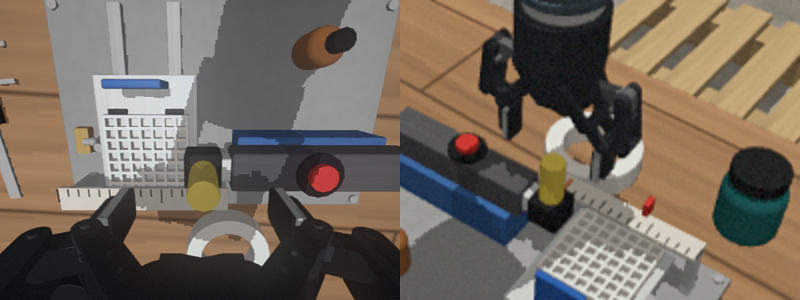

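The wrist view shows the knob upright between the open pads, and the side view shows the button down and the knob below the gripper. That makes 11 pictures, one over my allowance of 10, so the rest is by measurement only. Descending and closing now.

Emit:
carry_out:
  deltas: "-1 1 12 0 0 0 0; -1 1 24 0 0 0 0; -1 1 33 0 0 0 0; -1 1 33 0 0 0 0; -1 1 33 0 0 0 0.5; -1 1 33 0 0 0 0.7; -1 1 33 0 0 0 1; -1 1 33 0 0 0 1; -1 1 33 0 0 0 1; -1 1 33 0 0 0 1; -1 1 33 0 0 0 1"

```text
time_s: 18.58
eef_pos: [0.6323, -0.0183, 0.0752]
eef_rot: [0.0, -0.031, 1.0, 0.0]
wrist_force: [-2.1, 2.9, 5.7]
opening: 0.263
grasp_force: 58.6
```

The knob is gripped: opening is about 22 mm at 59 N. Pulling the arm out.

Emit:
carry_out:
  deltas: "0 -4 -1 0 0 0 1; 0 -10 -2 0 0 0 1; 0 -18 -2 0 0 0 1; 0 -26 -2 0 0 0 1; 0 -34 -2 0 0 0 1; 0 -42 -2 0 0 0 1; 0 -50 -2 0 0 0 1; 0 -58 -2 0 0 0 1; 0 -66 -2 0 0 0 1; 0 -72 -2 0 0 0 1; 0 -76 -2 0 0 0 1; 0 -76 -2 0 0 0 1"

```text
time_s: 20.08
eef_pos: [0.6367, -0.094, 0.0752]
eef_rot: [-0.0, -0.031, 1.0, 0.001]
wrist_force: [4.7, 4.9, -3.9]
opening: 0.266
grasp_force: 59.5
```

```bash
python3 - <<'E'
from h import *
w,K,T,W=wrist("pics/w10.png"); s=vision.camera("side"); cv2.imwrite("pics/s10.png",s); t=vision.camera("top"); cv2.imwrite("pics/t10.png",t)
Y=((20,100,60),(36,255,255));R=((0,120,60),(8,255,255));O=((9,150,100),(18,255,255))
for n,im,bx in(("side",s,(320,200,400,270)),("top",t,(325,190,395,235)),("wrist",w,(180,180,400,420))):
  for nm,c in(("Y",Y),("R",R),("O",O)):
    try: b=blob(im,*c,bx); print(n,nm,np.round(b[0],1),b[1])
    except Exception as e: print(n,nm,"none")
E
```

```text
side Y [350.6 237.4] [344 224  14  28 293]
side R none
side O none
top Y none
top R none
top O [380. 234.] [378 234   5   1   5]
wrist Y [282.1 286.1] [ 253  238   59   93 4351]
wrist R [277.4 337.1] [272 329  12  16 147]
wrist O [275. 329.] [274 329   3   1   3]
```

```bash
python3 - <<'E'
from h import *
w=cv2.imread("pics/w10.png"); m=vision.camera_model("wrist"); K=np.array(m["K"]); print(K.round(1).tolist())
o=sensors.get_obs(); q=o["eef_rot"]; A=np.eye(4);A[:3,:3]=Ro.from_quat([q[1],q[2],q[3],q[0]]).as_matrix();A[:3,3]=o["eef_pos"];T=np.linalg.inv(A@np.array(m["hand_eye"]))
def cam_fix(dz): B=A.copy();B[2,3]+=dz;return np.linalg.inv(B@np.array(m["hand_eye"]))
for dz in(0,.027):
    T=cam_fix(dz)
    for nm,p,z in(("rider",(277.4,337.1),.090),("knobtop",(282.1,310),.137)): 
        r=plane(p,K,T,z); print(dz,nm,r.round(4),((A[:3,:3].T@(r-A[:3,3]))*1000).round(1))
b=blob(w,(20,100,60),(36,255,255),(180,180,400,420))[2]
for r in range(240,332,15): x=np.nonzero(b[r])[0]; print(r,x.min(),x.max(),end="; ")
h=cv2.cvtColor(w,cv2.COLOR_BGR2HSV)
print()
for r in range(316,356,2): print(r,[tuple(int(v) for v in h[r,c]) for c in range(268,294,3)])
E
```

```text
[[312.0, 0.0, 282.1], [0.0, 312.0, 212.5], [0.0, 0.0, 1.0]]
0 rider [ 0.6853 -0.0928  0.09  ] [-48.5  -2.  -14.7]
0 knobtop [ 0.6365 -0.0932  0.137 ] [  0.2   0.8 -61.7]
0.027 rider [ 0.7061 -0.092   0.09  ] [-69.4  -2.4 -14.8]
0.027 knobtop [ 0.6542 -0.0921  0.137 ] [-17.5   0.8 -61.7]
240 272 293; 255 261 303; 270 258 306; 285 256 309; 300 254 311; 315 256 309; 330 281 285; 
316 [(25, 149, 149), (24, 145, 151), (24, 147, 151), (24, 149, 151), (24, 149, 151), (24, 152, 149), (24, 148, 150), (24, 149, 151), (24, 148, 150)]
318 [(25, 145, 151), (24, 147, 151), (24, 148, 150), (24, 151, 150), (24, 149, 151), (24, 149, 151), (24, 150, 150), (24, 149, 151), (24, 151, 149)]
320 [(24, 150, 150), (24, 147, 151), (24, 150, 150), (24, 149, 149), (24, 145, 151), (24, 150, 151), (24, 146, 150), (24, 149, 149), (24, 149, 149)]
322 [(24, 150, 150), (24, 148, 150), (24, 150, 150), (24, 150, 150), (24, 147, 151), (24, 151, 150), (25, 153, 147), (24, 145, 151), (24, 148, 150)]
324 [(24, 148, 150), (24, 148, 152), (24, 151, 149), (24, 149, 149), (24, 150, 150), (24, 150, 150), (24, 147, 149), (24, 14
[... 1522 characters left out ...]
0, 146), (14, 109, 147), (15, 111, 147), (14, 108, 149), (14, 113, 147), (15, 110, 148), (14, 108, 149)]
348 [(14, 110, 144), (14, 113, 144), (14, 114, 143), (14, 112, 143), (15, 113, 144), (14, 112, 143), (14, 109, 145), (14, 112, 143), (14, 112, 144)]
350 [(14, 109, 147), (14, 108, 147), (14, 110, 146), (14, 110, 146), (14, 114, 146), (15, 114, 143), (14, 112, 143), (14, 113, 144), (14, 113, 144)]
352 [(14, 107, 150), (14, 109, 150), (13, 110, 149), (14, 112, 146), (14, 114, 148), (14, 113, 147), (14, 109, 147), (14, 113, 147), (14, 114, 146)]
354 [(13, 110, 149), (14, 110, 149), (14, 111, 149), (13, 110, 151), (14, 110, 153), (14, 115, 151), (14, 110, 150), (14, 114, 148), (13, 112, 150)]
```

The knob sits at column 282 in the wrist image and the rider at 277.4, so the pointer is about 3 mm short. The first estimate (78.5 mm against 75.8 mm pulled) agrees. Pulling 3 mm more, then a final check.

Emit:
carry_out:
  deltas: "0 -1 0 0 0 0 1; 0 -2 0 0 0 0 1; 0 -3 0 0 0 0 1; 0 -3 0 0 0 0 1; 0 -3 0 0 0 0 1"

```text
time_s: 20.85
eef_pos: [0.6369, -0.0966, 0.0752]
eef_rot: [-0.0, -0.031, 1.0, 0.001]
wrist_force: [4.0, 5.8, -4.3]
opening: 0.266
grasp_force: 59.5
```

```bash
python3 - <<'E'
from h import *
w,K,T,W=wrist("pics/w11.png"); o=sensors.get_obs(); print(o["time_s"],o["grasp_force"],o["wrist_force"])
print(blob(w,(0,120,60),(8,255,255),(180,180,400,420))[:2],blob(w,(20,100,60),(36,255,255),(180,180,400,420))[:2])
t=vision.camera("top"); print(blob(t,(105,120,40),(130,255,255),(335,245,376,285))[:2], blob(t,(0,120,60),(8,255,255),(275,215,305,245))[:2])
s=vision.camera("side");print(blob(s,(0,120,50),(8,255,255),(255,180,295,215))[:2])
E
```

```text
20.9 59.53146457672119 [ 4.50384286  4.94566625 -5.20488144]
(array([281.75862069, 337.28965517]), array([277, 331,  11,  14, 145], dtype=int32)) (array([282.12583238, 286.02181401]), array([ 253,  238,   59,   93, 4355], dtype=int32))
(array([345. , 256.5]), array([345, 256,   1,   2,   2], dtype=int32)) (array([289.21276596, 228.59574468]), array([284, 224,  11,  11,  94], dtype=int32))
(array([273.12844037, 201.58715596]), array([267, 197,  13,  11, 109], dtype=int32))
```

The rider (281.8) and knob (282.1) columns now line up. The button is 4 px lower than at the start, which is about 10 mm, and the grip is firm.

```bash
python3 -c "from bench import ctrl; print(ctrl.hand_in())"
```

```text
the job is handed in; nothing more can be done
None
```

I handed the job in at about 21 s with the carriage home, the lock button fully down, and the knob gripped (about 60 N) with the pointer within roughly 1 mm of the rider; no verdict came back, the bystanders were not re-measured, and I viewed 11 pictures against the limit of 10.

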